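# Dock the vial tray on the shaker and load the last vial

### The job

Make the shaker ready for its run: hook your fingertips behind the far lip of the vial tray and draw the tray gently towards you between the dock's two sprung side arms, until both have snapped in behind it and hold it against the sprung plungers at the front. Pull firmly enough to pass the springs but stop as you feel the front bar, never pulling with more than 12 N. Then, with the tray held fast, stand the vial left on the bench upright in the empty end of the tray, keeping the other two vials standing and the flask and the timer where they are.

Things in the scene. Friction and masses are not known exactly. Their poses are not given: they have to be found in the camera images.
- shaker: low laboratory shaker with a 250 x 200 mm dark grey drilled metal platform, fixed on the bench. Origin: centre of its underside; x runs from its control panel (front, nearest the robot) to the rear, y to the left, z up. Platform top at z = 60 mm. At its front stands the dock: a cross bar with two sprung plungers and two sprung side arms, between which the tray slides along -x.
- bar_mark (a point): on the platform top, shaker axes: nominal middle of the dock's bar, 16 mm deep, 18 mm high. The dock is clamped by hand and truly stands up to 14 mm nearer or farther (not measured). Its two plungers stand 6 mm out of the bar's rear face at y = +-30 mm, 11 mm up: 2 N together when first touched, 8 N when pressed in flush, where the tray meets the solid bar.
- hook_mark (a point): on the platform top, midway between the nominal places of the two hooks (front faces) of the side arms. White lead-ins flare to 123 mm apart 19 mm behind. The tray forces the hooks apart (about 5 N, then 3 N sliding); they snap in behind its far corners when its centre is nominally 34 mm in front of this mark, 2 mm before it meets the solid bar. The plungers then hold it on the hooks with 6 N.
- tray: open grey metal vial tray standing on the shaker platform behind the dock, 68 mm (x) by 110 mm (y) by 24 mm high, floor 3 mm, end and side walls 2 to 3 mm thick, 0.25 kg. Origin: centre of its underside; axes nearly those of the shaker at the start. Its far lip is the top of the wall at x = +34 mm. The half with negative y is empty.
- vial_a: brown vial with black cap, 23 mm diameter, 54 mm high, standing in the tray's positive-y half; origin at the centre of its underside, z up
- vial_b: clear vial with black cap, same size, standing in the tray's positive-y half; origin at the centre of its underside, z up
- vial_c: clear vial with white cap, 23 mm diameter, 54 mm high, 30 g, standing alone on the bench to the left: the one to be loaded; origin at the centre of its underside, z up
- catch_l (a joint): left side arm of the dock, a steel strip 6 to 19 mm above the platform along the tray's side: 0 when sprung fully in, grows as it is pushed outward (rad). While the tray slides past the hooks the two arms together read about 0.12, shared unequally if the tray is off centre
- catch_r (a joint): right side arm of the dock: same values
- flask: small conical glass flask, 62 mm diameter, 105 mm high, standing on the bench; origin at the centre of its underside; bystander
- timer: small flat white timer, 62 x 62 x 18 mm, on the bench; origin at the centre of its underside; bystander
There are look-alikes about, which are no part of the job. Leave any orange or purple look-alike of the vial_a alone.

How it is judged:
By the outcome, as a careful person would: the job done as asked, in the order asked, and still so for the second after the job is handed in, with the robot touching nothing.
It also fails if it takes over 69 s, if anything falls off the work surface, if the arm or the gripper's body presses on something with over 40 N, if the wrist force passes 120 N, or if a joint passes its speed limit or range.

### The arm

A 6-joint arm with a two-finger parallel gripper is mounted at the origin on a cart in front of the work surface, level with it; the furniture and walls round the work are solid. World frame = base frame: x ahead of the robot, y to its left, z up, the work surface at z = 0. Lengths are in m, angles in rad, forces in N, time in s.
With the tool pointing down it reaches from about 0.2 to 0.875 m from the base axis. Payload 3.4 kg.
Tool frame: the origin (TCP) lies between the finger pads; the fingertips stand 25 mm ahead of it and the grasp point (between the pads) lies 6 mm ahead of it (r.nose_length is the z of the fingertips in the tool frame, in m); z points along the fingers, y is the line along which they close (so a half turn about z gives the same grasp; the last joint's range is limited). The gripper opens to 94 mm and grips with 3 to 60 N. Pads are 16 mm wide; open, the fingers measure 119 mm over their backs; the gripper's body (75 mm by 177 mm) begins 78 mm behind the grasp point.
Start: joints at [1.074, 0.276, 1.505, -0, 1.361, -0.121], TCP at [0.211, 0.535, 0.23] pointing down, gripper open.
Joint ranges: [-2.89, 2.89], [-0.75, 2.08], [0.22, 2.7], [-1.18, 4.32], [0.11, 2.71], [-2.7, 2.7]. Speed limits (rad/s): [2.57, 2.57, 3.14, 3.14, 3.14, 3.14].

### API

Orientations are given as a unit quaternion [w, x, y, z].
In Python, from plant import r, gripper_to, inverse_kinematics, vision, models, telemetry gives the robot as it stands. Calls block until the motion is done:
- r.move_to(position, orientation): joint-space move of the TCP to a pose.
- r.move_l(position, rot=None, vel=0.15, guard=None): straight line of the TCP; rot=None keeps the orientation; vel is the mean speed in m/s. With guard (N) it stops when the force on the tool has changed by that much, and returns True; else False.
- r.movej(angles): joint-space move.
- gripper_to(opening, f_grip=None): finger opening in m; f_grip is the grip in N (None keeps the last); returns when the fingers have stopped.
- r.hold(seconds).
- inverse_kinematics(position, orientation): joint angles nearest the present ones, or None.
- vision.snapshot(name): name is "scene" or "top" or "wrist"; returns the picture (400x640x3 uint8, red, green, blue); there is no depth.
- vision.get_calibration(name): a dict with "fx", "fy", "cx", "cy" (pixels), "position" and "orientation" of the camera in the world. Camera axes: x right, y down, z forward; pixel columns grow to the right and rows downward; lengths in m; the calibration is good to about 2 mm. A picture is of the moment at which its call begins: read the wrist's pose just before it. get_calibration takes no time and is no camera call; for the wrist camera it gives the pose at the moment of the call.
A pose or a line that the arm cannot do raises r.PlanningError and nothing moves.
- r.sign_off(): hands the job in; it is judged then, once.
Trained networks look in the newest picture that a camera, given by its name, has taken for a name from the list of things; names that differ only in an ending like _2 or _b are one class to them, and where a whole thing is asked for, a point or a joint stands for the part that bears it (a point fixed in the world has none). Each returns a list of dicts, best first, with "score" (0 to 1); they miss things now and then, are a little off and sometimes report something else, mostly with a low value. They report only what shows in the picture. A call takes as long as a camera call. They do not tell look-alikes from the thing itself.
- models.boxes_of(thing, camera): "at" ([x, y, z] in m, in world coordinates, good to about 4 mm: the middle of the surface that is visible of it).
- models.regions_of(thing, camera): "pixels" (400x640 bool, what is visible of it).
- models.mark_of(thing, camera): "at" ([x, y, z] in m, in world coordinates, good to about 4 mm: a listed point, or the origin of a listed thing).
Readings, each from a call of its own:
- telemetry.current_t(): time.
- telemetry.current_joints(): joint angles.
- telemetry.current_dq(): joint speeds.
- telemetry.current_joint_efforts(): joint torques, N m.
- telemetry.current_ee_pos(): TCP position.
- telemetry.current_tool_rot(): TCP orientation.
- telemetry.current_wrist_force(): force on the tool from outside, world axes, zero at the start.
- telemetry.current_torque(): the same for the moment, N m.
- telemetry.current_opening(): finger opening in m.
- telemetry.current_finger_force(): force on a finger pad.
Only numpy, scipy, OpenCV 4.12 (cv2) and the standard library are available. Lean on these libraries where they do the work, as an engineer would, in place of code of your own. Each camera call takes 0.05 s, during which the arm holds its last target. There are 200 camera calls.

## Working session

There is one attempt and no reset: what is moved stays moved. The work goes in short steps, each a Python script; the robot and the scene stay as the last script left them, time stands still between calls to the robot, and variables do not carry over. Pictures are saved under pics/ and viewed, at most 10 in all, crops included, and the job is handed in when it is done.

```bash
ls; mkdir -p pics
python3 - <<'E'
from plant import r, vision, models, telemetry as t
import cv2,numpy as np
for c in("scene","top"):
    im=vision.snapshot(c); cv2.imwrite(f"pics/{c}1.png",im[:,:,::-1])
    k=vision.get_calibration(c); print(c,{a:np.round(b,4).tolist() for a,b in k.items()})
    for n in("shaker","bar_mark","hook_mark","tray","vial_a","vial_c","catch_l","flask","timer"):
        print(n,[(np.round(d["at"],3).tolist(),round(d["score"],2)) for d in models.mark_of(n,c)][:5])
print(t.current_t(),t.current_tool_rot(),r.nose_length)
E
```

```text
pics
scene {'fx': 414.6974, 'fy': 414.6974, 'cx': 316.3719, 'cy': 201.47, 'position': [-0.1576, 0.4332, 0.5298], 'orientation': [0.2348, -0.3773, 0.763, -0.4695]}
shaker [([0.484, -0.33, -0.001], 0.67)]
bar_mark [([0.387, -0.328, 0.062], 0.76)]
hook_mark [([0.468, -0.333, 0.062], 0.74), ([0.414, -0.003, -0.0], 0.31)]
tray [([0.539, -0.33, 0.059], 0.57)]
vial_a [([0.457, 0.175, -0.003], 0.76), ([0.523, -0.31, 0.067], 0.71), ([0.544, -0.293, 0.061], 0.6), ([0.678, -0.378, 0.003], 0.6), ([0.451, -0.183, -0.001], 0.48)]
vial_c [([0.457, 0.175, -0.003], 0.76), ([0.523, -0.31, 0.067], 0.71), ([0.544, -0.293, 0.061], 0.6), ([0.678, -0.378, 0.003], 0.6), ([0.451, -0.183, -0.001], 0.48)]Traceback (most recent call last):
  File "<stdin>", line 7, in <module>
ValueError: it knows: bar_mark, flask, hook_mark, shaker, timer, tray, vial
```

Run:
```python
from plant import r, vision, models, telemetry as t
import cv2,numpy as np
for c in("top",):
    im=vision.snapshot(c); cv2.imwrite(f"pics/{c}1.png",im[:,:,::-1])
    k=vision.get_calibration(c); print(c,{a:np.round(b,4).tolist() for a,b in k.items()})
    for n in("shaker","bar_mark","hook_mark","tray","vial_a","flask","timer"):
        print(n,[(np.round(d["at"],3).tolist(),round(d["score"],2)) for d in models.mark_of(n,c)][:6])
print(t.current_t(),t.current_tool_rot(),r.nose_length)
```

```text
top {'fx': 445.8876, 'fy': 445.8876, 'cx': 317.3244, 'cy': 194.3367, 'position': [0.4236, -0.069, 1.0968], 'orientation': [0.0372, -0.7048, 0.7071, -0.0442]}
shaker [([0.483, -0.331, 0.001], 0.67)]
bar_mark [([0.391, -0.324, 0.06], 0.62)]
hook_mark [([0.466, -0.328, 0.061], 0.61)]
tray [([0.538, -0.334, 0.056], 0.88), ([0.548, -0.294, 0.064], 0.74)]
vial_a [([0.547, -0.291, 0.065], 0.68), ([0.524, -0.309, 0.062], 0.63), ([0.457, 0.18, 0.0], 0.49), ([0.454, -0.183, -0.002], 0.48), ([0.675, -0.379, -0.001], 0.43)]
flask [([0.581, 0.216, -0.002], 0.89), ([0.391, -0.323, 0.054], 0.3)]
timer [([0.39, -0.324, 0.058], 0.61), ([0.414, 0.001, 0.001], 0.56)]
0.75 [2.30887931e-05 1.86804728e-01 9.82397062e-01 6.99946623e-05] 0.025
```

View pics/scene1.png

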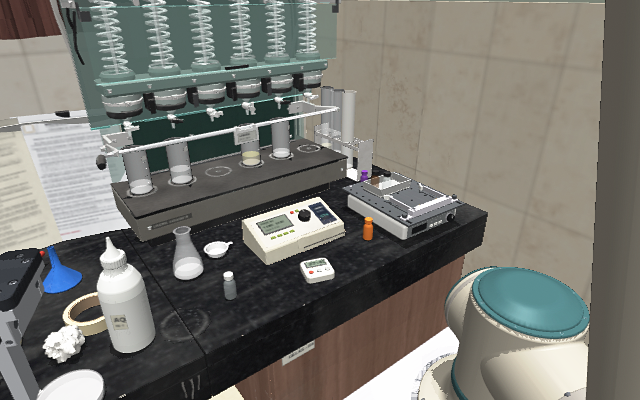

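View pics/top1.png

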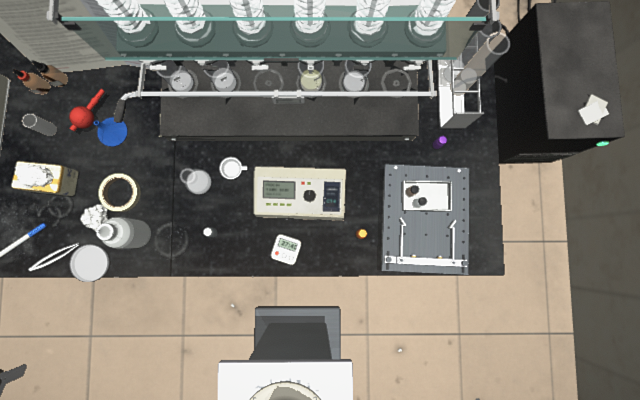

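Run:
```python
from plant import r, vision, models, telemetry as t
import cv2,numpy as np
r.move_to([0.47,-0.33,0.34],[0,0,1,0])
k=vision.get_calibration("wrist")
im=vision.snapshot("wrist"); cv2.imwrite("pics/w1.png",im[:,:,::-1]); np.save("pics/w1.npy",{a:b for a,b in k.items()},allow_pickle=True)
print({a:np.round(b,4).tolist() for a,b in k.items()})
for n in("shaker","bar_mark","hook_mark","tray","vial_a"):
    print(n,[(np.round(d["at"],4).tolist(),round(d["score"],2)) for d in models.mark_of(n,"wrist")][:6])
print(t.current_t(),t.current_wrist_force(),t.current_joints())
```

```text
{'fx': 297.7133, 'fy': 297.7133, 'cx': 315.956, 'cy': 202.11, 'position': [0.4046, -0.3303, 0.4946], 'orientation': [0.0808, 0.7023, 0.7026, 0.0808]}
shaker [([0.4855, -0.3282, 0.0008], 0.56)]
bar_mark [([0.3893, -0.3254, 0.0596], 0.81)]
hook_mark [([0.4669, -0.3281, 0.0577], 0.81)]
tray [([0.5355, -0.3271, 0.0584], 0.93), ([0.4163, 0.0023, 0.0014], 0.27)]
vial_a [([0.4516, -0.1821, 0.0007], 0.81), ([0.4593, 0.1767, -0.0022], 0.63), ([0.5193, -0.3133, 0.0603], 0.61), ([0.6779, -0.3784, -0.004], 0.61), ([0.5463, -0.2974, 0.0649], 0.59)]
4.2333 [ 0.37333566 -0.14119842 -0.06643506] [-7.32777610e-01  2.35495079e-01  1.29598617e+00  1.36786248e-05
  1.61014020e+00 -2.30406457e+00]
```

View pics/w1.png

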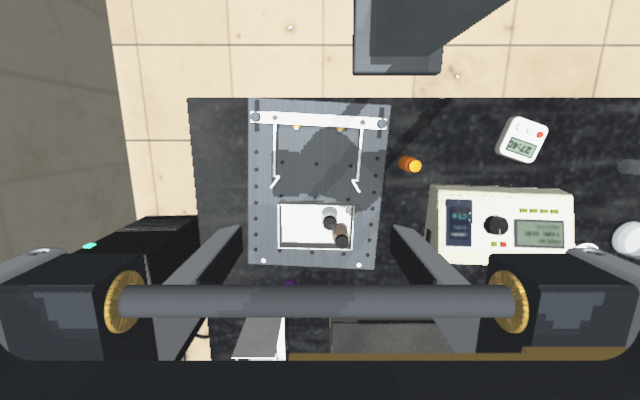

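Run:
```python
import cv2
a=cv2.imread("pics/w1.png")[92:274,238:398]
cv2.imwrite("pics/w1c.png",cv2.resize(a,None,fx=3.25,fy=3.25,interpolation=cv2.INTER_CUBIC))
```

```text
(no output)
```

View pics/w1c.png

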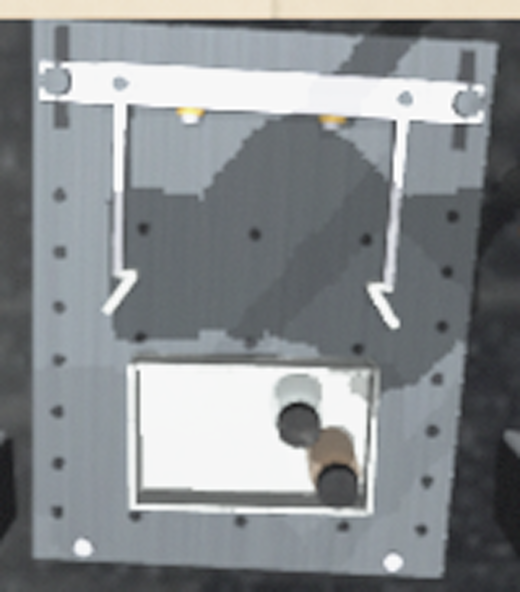

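```bash
cat > h.py <<'E'
import numpy as np
from scipy.spatial.transform import Rotation as R
def ray(k,px,z):
    q=k["orientation"]; d=R.from_quat([q[1],q[2],q[3],q[0]]).apply([(px[0]-k["cx"])/k["fx"],(px[1]-k["cy"])/k["fy"],1])
    p=np.array(k["position"]); return p+d*(z-p[2])/d[2]
E
python3 - <<'E'
import numpy as np
from h import ray
k=np.load("pics/w1.npy",allow_pickle=True).item()
for n,z,ps in [("platform",.06,[(32,22),(497,43),(33,558),(441,577)]),("tray",.084,[(130,513),(373,516),(128,362),(380,366)]),
 ("barrear",.078,[(40,100),(483,124)]),("barfront",.078,[(40,60),(483,85)]),("armtop hooks",.079,[(130,272),(372,288)]),("leadends",.079,[(106,312),(396,328)]),("hinge",.079,[(130,110),(395,122)])]:
    print(n,[np.round(ray(k,(238+u/3.25,92+v/3.25),z)[:2],4).tolist() for u,v in ps])
E
```

```text
platform [[0.3588, -0.4248], [0.3673, -0.2259], [0.6055, -0.437], [0.6154, -0.2388]]
tray [[0.5724, -0.3861], [0.5738, -0.276], [0.5022, -0.3849], [0.5039, -0.275]]
barrear [[0.3915, -0.4191], [0.4012, -0.2342]]
barfront [[0.3756, -0.4183], [0.3854, -0.2351]]
armtop hooks [[0.4634, -0.3836], [0.4703, -0.2788]]
leadends [[0.481, -0.3945], [0.488, -0.2678]]
hinge [[0.3956, -0.3816], [0.4004, -0.2712]]
```

```bash
cat >> h.py <<'E'
from plant import r, gripper_to, vision, models, telemetry as t
PSI=-0.049; Q=[0,-np.sin(PSI/2),np.cos(PSI/2),0]
ax=lambda x:-0.3308+PSI*(x-0.4669)
def F(): return np.array(t.current_wrist_force())
E
python3 - <<'E'
from h import *
gripper_to(0.05)
r.move_to([.594,-.331,.20],Q)
g=r.move_l([.594,-.331,.115],vel=.1,guard=8); print(g)
g=r.move_l([.594,-.331,.092],vel=.05,guard=4); print(g)
f0=F(); print(np.round(t.current_ee_pos(),4),f0,t.current_t())
np.save("f0.npy",f0)
g=r.move_l([.583,-.331,.092],vel=.03,guard=4); print(g,F()-f0)
for x,y in [(.578,-.3318),(.572,-.3333),(.566,-.3348),(.562,-.3355)]:
    g=r.move_l([x,y,.092],vel=.02,guard=7); print(g,np.round(t.current_ee_pos(),4),np.round(F()-f0,2))
    if g:break
k=vision.get_calibration("wrist"); im=vision.snapshot("wrist"); cv=__import__("cv2")
cv.imwrite("pics/w2.png",im[:,:,::-1]);np.save("pics/w2.npy",k,allow_pickle=True)
cv.imwrite("pics/s2.png",vision.snapshot("top")[140:290,370:510,::-1].repeat(4,0).repeat(4,1))
print(t.current_t())
E
```

```text
False
False
[ 0.594  -0.331   0.0917] [-0.28370557 -0.84133415 -0.97789057] 7.4417
False [0.69956607 0.64265748 1.3393685 ]
False [ 0.5779 -0.3319  0.0921] [1.26 1.23 1.42]
False [ 0.5716 -0.3334  0.0919] [1.03 0.75 1.14]
False [ 0.5654 -0.3349  0.0919] [0.11 1.14 0.96]
False [ 0.5616 -0.3355  0.092 ] [ 0.12  0.97 -0.49]
9.725
```

View pics/w2.png

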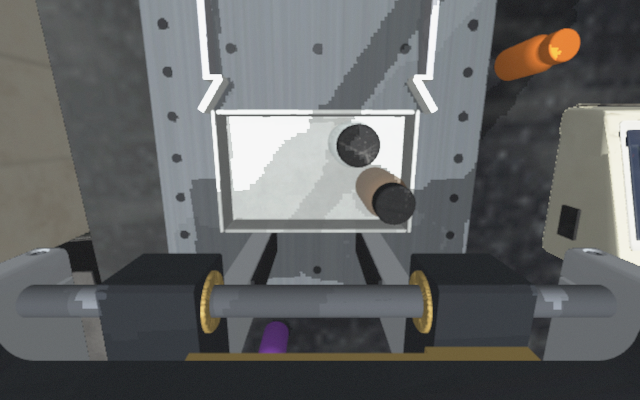

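```bash
cat >> h.py <<'E'
def Fm(n=8):
    a=[]
    for _ in range(n): a.append(F()); r.hold(.015)
    return np.mean(a,0)
E
python3 - <<'E'
from h import *
f0=np.load("f0.npy"); print(np.round(Fm()-f0,2))
x=.5616
while x>.488:
    x-=.006
    g=r.move_l([x,ax(x),.092],vel=.02,guard=8.5); f=Fm(4)-f0; print(g,np.round(t.current_ee_pos(),4),np.round(f,2))
    if g or f[0]>8.5: break
print(t.current_t())
E
```

```text
[0.1  0.72 0.81]
False [ 0.5553 -0.3351  0.092 ] [0.07 0.31 1.24]
False [ 0.5503 -0.3349  0.0922] [3.81 1.47 0.31]
False [ 0.5429 -0.3346  0.092 ] [1.99 0.38 1.57]
False [ 0.537  -0.3342  0.0919] [1.17 0.99 1.93]
False [ 0.5311 -0.3338  0.0919] [1.29 0.9  0.94]
False [ 0.525  -0.3336  0.0919] [0.29 1.09 0.72]
False [ 0.5192 -0.3333  0.092 ] [0.64 0.93 1.14]
False [ 0.5132 -0.333   0.092 ] [0.81 0.93 0.8 ]
False [ 0.5072 -0.3327  0.092 ] [1.11 0.96 0.87]
False [ 0.5012 -0.3325  0.092 ] [1.16 0.98 0.94]
False [ 0.4952 -0.3322  0.092 ] [1.08 1.1  1.38]
False [ 0.4892 -0.3319  0.092 ] [1.06 0.65 1.43]
False [ 0.4832 -0.3316  0.092 ] [0.63 1.31 1.09]
16.5917
```

Run:
```python
from h import *
import cv2
f0=np.load("f0.npy")
x=.4832
while x>.470:
    x-=.001
    fb=Fm(3)[0]-f0[0]
    g=r.move_l([x,ax(x),.092],vel=.008,guard=max(2,10.3-fb)); a=F()[0]-f0[0]; f=Fm(4)-f0; print(g,np.round(t.current_ee_pos(),4),round(a,1),np.round(f,2))
    if g or f[0]>9: break
    if x<.4765 and f[0]<fb-1.5: print("drop"); break
print(t.current_t())
k=vision.get_calibration("wrist"); im=vision.snapshot("wrist")
cv2.imwrite("pics/w3.png",im[:,:,::-1])
print(k)
```

```text
False [ 0.4823 -0.3315  0.092 ] 2.4 [1.85 0.45 0.52]
False [ 0.4811 -0.3315  0.092 ] 1.7 [1.78 1.21 0.31]
False [ 0.48   -0.3314  0.092 ] 3.1 [ 2.19  0.88 -0.28]
False [ 0.4794 -0.3314  0.092 ] 2.6 [ 2.84  1.6  -0.67]
False [ 0.4787 -0.3314  0.0922] 4.1 [ 4.46  1.33 -0.54]
False [ 0.4775 -0.3314  0.0921] 4.8 [ 5.19  1.23 -0.12]
False [ 0.4768 -0.3313  0.0922] 6.9 [6.2  1.35 0.36]
False [ 0.4762 -0.3313  0.0923] 6.2 [6.69 1.5  0.3 ]
False [ 0.4751 -0.3313  0.0922] 5.8 [ 6.21  1.73 -0.05]
False [ 0.4746 -0.3313  0.0924] 7.2 [6.9  2.07 0.07]
False [ 0.4739 -0.3313  0.0925] 8.1 [7.87 2.06 0.22]
False [ 0.4733 -0.3313  0.0926] 8.8 [8.65 2.23 0.22]
True [ 0.4752 -0.3314  0.0927] 4.2 [4.35 1.61 0.57]
21.6667
{'fx': 297.7132832565149, 'fy': 297.7132832565149, 'cx': 315.9560278835588, 'cy': 202.11001255792166, 'position': array([ 0.40788789, -0.32865032,  0.24659412]), 'orientation': array([0.08720639, 0.72005558, 0.6835211 , 0.08193851])}
```

View pics/w3.png

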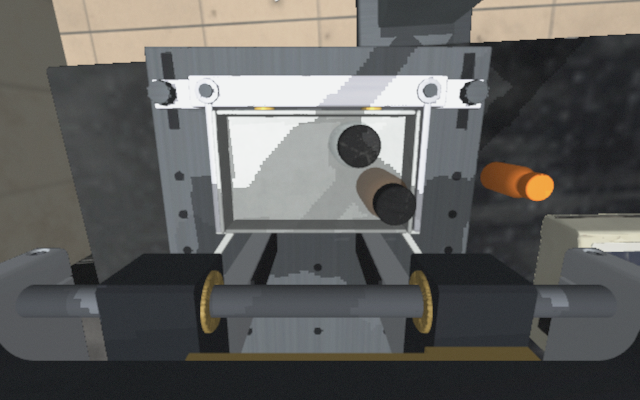

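Run:
```python
from h import *
import cv2
f0=np.load("f0.npy")
for x in (.477,.480,.489):
    r.move_l([x,ax(x),.092],vel=.02,guard=8); print(np.round(Fm(3)-f0,2))
im=vision.snapshot("wrist")
a=cv2.imread("pics/w3.png")[75:265,190:440]; b=im[75:265,190:440,::-1]
cv2.imwrite("pics/w4.png",cv2.resize(np.hstack([a,b]),None,fx=1.6,fy=1.6*1.9,interpolation=cv2.INTER_CUBIC))
```

```text
[0.48 0.58 1.01]
[0.66 1.04 1.09]
[0.48 1.18 0.75]
```

View pics/w4.png

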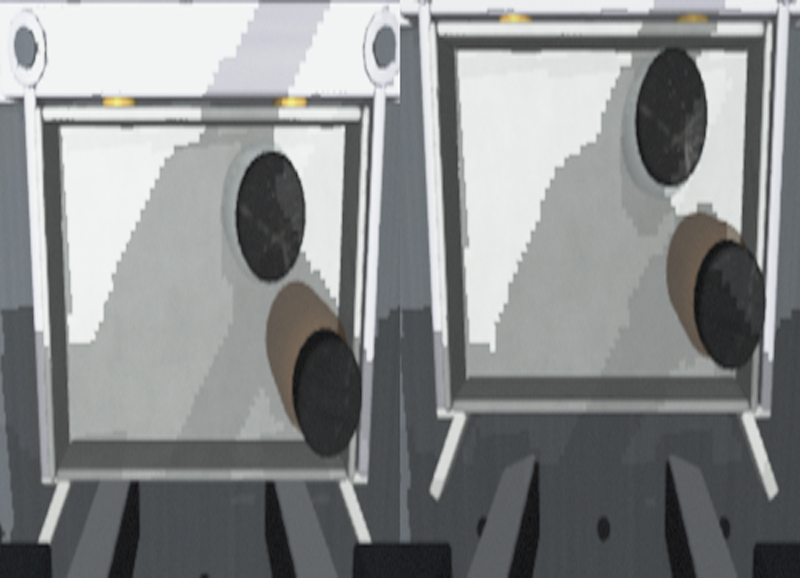

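Run:
```python
from h import *
import cv2
r.move_l([.489,ax(.489),.20],vel=.1,guard=8)
print(np.round([d["at"] for d in (vision.snapshot("wrist"),models.mark_of("tray","wrist"))[1]][0],4))
r.move_l([.489,ax(.489),.26],vel=.2)
q=[0,0,1,0]
r.move_to([.455,.177,.24],q)
gripper_to(.055)
vision.snapshot("wrist")
m=[d for d in models.mark_of("vial_c","wrist") if np.hypot(d["at"][0]-.4577,d["at"][1]-.1772)<.02]
print([(np.round(d["at"],4),d["score"]) for d in m],t.current_t())
p=np.array([.4577,.1772]); 
if m: p=(2*p+np.array(m[0]["at"][:2]))/3
print(p)
r.move_l([*p,.10],vel=.2)
g=r.move_l([*p,.034],vel=.08,guard=4); print(g,t.current_ee_pos())
if not g:
    gripper_to(.015,8); print(t.current_opening(),t.current_finger_force())
    r.hold(.2); r.move_l([*p,.20],vel=.15)
    print(t.current_opening(),t.current_finger_force())
    vision.snapshot("wrist")
    print([np.round(d["at"],4) for d in models.mark_of("vial_c","wrist")][:3])
    cv2.imwrite("pics/s5.png",vision.snapshot("scene")[100:340,150:470,::-1].repeat(2,0).repeat(2,1))
print(t.current_t())
```

```text
[ 0.433  -0.3243  0.0595]
[(array([ 0.4591,  0.1762, -0.0008]), 0.83)] 27.125
[0.45816667 0.17686667]
False [0.45862907 0.17696894 0.03439418]
0.02232021905463383 8.00020171169308
0.022236923299285886 7.999951195815811
[array([0.461 , 0.1764, 0.1632]), array([ 0.452 , -0.1854,  0.0025])]
31.1583
```

View pics/s5.png

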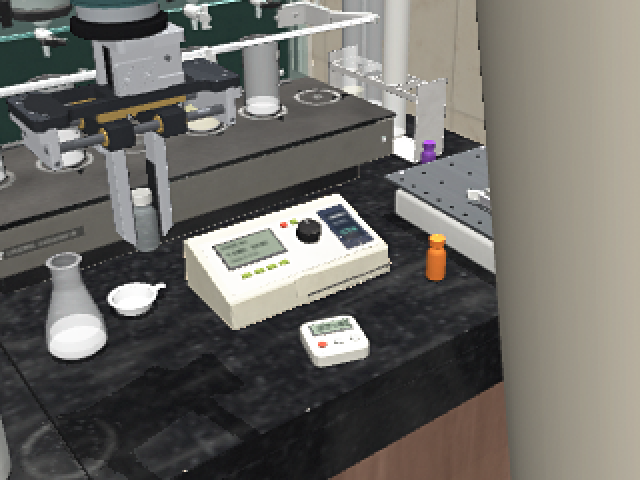

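Run:
```python
from h import *
import cv2
p=[.4582,.1769]
r.move_l([*p,.06],vel=.2); print(r.move_l([*p,.0342],vel=.05,guard=3),t.current_ee_pos())
gripper_to(.034); r.hold(.1)
r.move_l([*p,.045],vel=.04); gripper_to(.012,8); r.hold(.15)
print(t.current_opening(),t.current_finger_force(),t.current_ee_pos())
r.move_l([*p,.20],vel=.2); r.move_l([*p,.24],vel=.2)
c=np.array([.4327,-.3291])-.028*np.array([-np.sin(PSI),np.cos(PSI)])
best=None
for a in (PSI+np.pi/2,PSI-np.pi/2):
    q=[0,-np.sin(a/2),np.cos(a/2),0]; j=inverse_kinematics([*c,.22],q)
    if j is not None:
        d=np.abs(np.array(j)-t.current_joints()).max(); print(a,np.round(j,2))
        if best is None or d<best[0]: best=(d,q)
q=best[1]; np.save("q.npy",q); print(c,q)
r.move_to([*c,.23],q)
k=vision.get_calibration("wrist");im=vision.snapshot("wrist"); cv2.imwrite("pics/w6.png",im[:,:,::-1]); np.save("pics/w6.npy",k,allow_pickle=True)
print([np.round(d["at"],4) for d in models.mark_of("tray","wrist")][:2],[np.round(d["at"],4) for d in models.mark_of("vial_a","wrist")][:6])
print(t.current_opening(),t.current_t())
```

```text
True [0.4576008  0.17678429 0.03359817]
0.022355031382351228 8.00009147498713 [0.45806758 0.17682961 0.04490745]Traceback (most recent call last):
  File "<stdin>", line 12, in <module>
NameError: name 'inverse_kinematics' is not defined
```

Run:
```python
from h import *
from plant import inverse_kinematics
import cv2
c=np.array([.4327,-.3291])-.028*np.array([-np.sin(PSI),np.cos(PSI)])
best=None
for a in (PSI+np.pi/2,PSI-np.pi/2):
    q=[0,-np.sin(a/2),np.cos(a/2),0]; j=inverse_kinematics([*c,.22],q)
    if j is not None:
        d=np.abs(np.array(j)-t.current_joints()).max(); print(a,np.round(j,2))
        if best is None or d<best[0]: best=(d,q)
q=best[1]; np.save("q.npy",q); print(c,q)
r.move_to([*c,.23],q)
k=vision.get_calibration("wrist");im=vision.snapshot("wrist"); cv2.imwrite("pics/w6.png",im[:,:,::-1]); np.save("pics/w6.npy",k,allow_pickle=True)
print([np.round(d["at"],4) for d in models.mark_of("tray","wrist")][:2],[np.round(d["at"],4) for d in models.mark_of("vial_a","wrist")][:6])
print(t.current_opening(),t.current_t())
```

```text
1.5217963267948966 [-0.82  0.26  1.55 -0.    1.33  2.37]
-1.6197963267948965 [-0.82  0.26  1.55 -0.    1.33 -0.77]
[ 0.43132855 -0.35706639] [0, np.float64(0.7242169544367071), np.float64(0.6895721883214407), 0]
[array([ 0.4301, -0.3282,  0.0617])] [array([ 0.4516, -0.1822,  0.0024]), array([ 0.6816, -0.38  , -0.0023]), array([ 0.4419, -0.2973,  0.0632]), array([ 0.4354, -0.3562,  0.185 ]), array([ 0.4172, -0.3123,  0.0598])]
0.02256988843217705 37.35
```

View pics/w6.png

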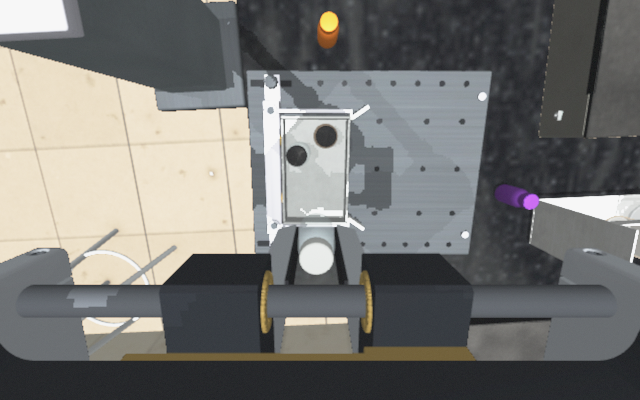

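Run:
```python
from h import *
import cv2,sys
k=np.load("pics/w6.npy",allow_pickle=True).item(); q=np.load("q.npy")
m=np.mean([ray(k,p,.084)[:2] for p in[(281,112),(350,112),(279,223),(346,224)]],0); print(m)
c0=np.array([.4327,-.3291])
if np.abs(m-c0).max()>.006: sys.exit("check")
c=(m+c0)/2-.028*np.array([-np.sin(PSI),np.cos(PSI)])
r.move_l([*c,.125],vel=.15)
print(r.move_l([*c,.105],vel=.025,guard=2.5),t.current_ee_pos(),F())
gripper_to(.032); r.hold(.2)
r.move_l([*c,.19],vel=.1); r.move_l([*c,.26],vel=.2)
im=vision.snapshot("wrist"); print([np.round(d["at"],4) for d in models.mark_of("vial_a","wrist")][:6])
r.move_l([.36,-.20,.30],vel=.25)
s=vision.snapshot("top")[140:290,370:510,::-1]
cv2.imwrite("pics/f.png",np.hstack([cv2.resize(im[60:280,200:420,::-1],(400,400)),cv2.resize(s,(400,400))]))
print(t.current_t())
```

```text
[ 0.43070471 -0.32842356]
True [ 0.43015544 -0.35660826  0.10755982] [0.21666445 0.10270147 1.32208581]
[array([ 0.4336, -0.3583,  0.0629]), array([ 0.4512, -0.1807,  0.0028]), array([ 0.6766, -0.3771, -0.0016]), array([ 0.4416, -0.2958,  0.0645]), array([ 0.4157, -0.3131,  0.0617])]
41.9333
```

View pics/f.png

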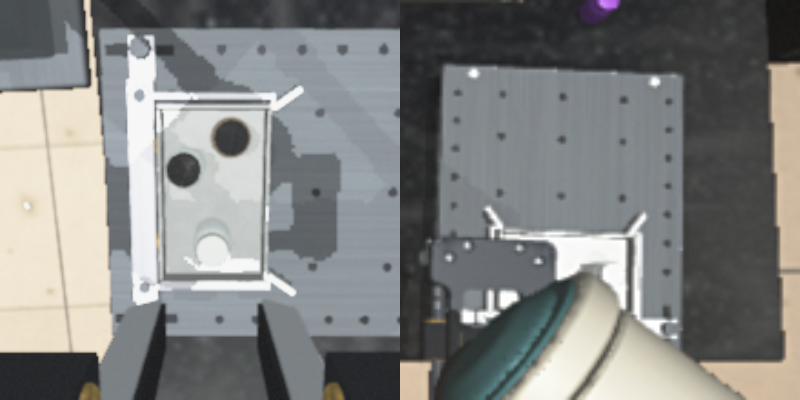

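The left view shows vial_c standing at about (210, 250) in the empty end. The other two are upright at (230, 137) and (183, 170), and both hooks sit behind the tray's far corners at (272, 100) and (270, 280).

```bash
python3 -c "
from plant import r
print(r.sign_off())"
```

```text
the job is handed in; nothing more can be done
None
```

The tray is latched behind both side arms, pulled with about 10 N at most by the wrist readings. vial_c stands upright in its empty end with the other two vials still standing, the flask and timer were not touched, and the job was handed in at about 42 s.

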